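Lock, power and start the tube mixer

ROBOT

A 6-joint arm with a two-finger parallel gripper is mounted at the origin on the work surface. World frame = base frame: x ahead of the robot, y to its left, z up, the work surface at z = 0. Lengths are in m, angles in rad, forces in N, time in s.
With the tool pointing down it reaches from about 0.35 to 0.85 m from the base axis. Payload 8.1 kg.
Tool frame: the origin (TCP) lies between the finger pads; the fingertips stand 11 mm ahead of it and the grasp point (between the pads) lies 8 mm behind it (tips_ahead is the z of the fingertips in the tool frame, in m); z points along the fingers, y is the line along which they close (so a half turn about z gives the same grasp; the last joint's range is limited). The gripper opens to 93 mm and grips with 3 to 60 N. Pads are 15 mm wide; open, the fingers measure 128 mm over their backs; the gripper's body (75 mm by 188 mm) begins 65 mm behind the grasp point.
Start: joints at [1.134, 0.13, 1.488, -0, 1.523, -0.085], TCP at [0.207, 0.563, 0.196] pointing down, gripper open.
Joint ranges: [-2.96, 2.96], [-0.89, 2.26], [0.02, 2.5], [-1.34, 4.48], [0, 2.73], [-2.66, 2.66]. Speed limits (rad/s): [2.39, 2.39, 2.79, 3.14, 3.14, 3.14].

INTERFACE

Orientations are given as a rotation vector (axis times angle).
In Python, from plant import read_state, read_camera, close_job, tips_ahead gives the robot as it stands. The module is installed in compiled form; this text tells all that it offers.
- The arm moves only by the tool move_arm, never from a script. Its argument "plan" is a list of rows, each a list of 7 numbers: the turn, a rotation vector about the tool's x, y, z in units of 6 degrees (1.0 is 6 degrees), then the shift along the tool's x, y, z in units of 25 mm (1.0 is 25 mm), then the finger opening in mm, from 0 to 93. A call has exactly 10 rows; each row shifts and turns the commanded pose from where the row before left it, along the tool's axes as they then stand; what a row does not reach is not made up. A row lasts 1/10 s, in which the tool goes at most 50 mm and 8.59 degrees, less where a joint would pass 70% of its speed; a pose out of reach is approached as far as the arm can. A call is refused whole if a number of a shift passes 1 or a number of a turn 1, either way. A call with a gripper value outside its range is refused whole. The fingers move at their own pace and stop on an object; "force" is the grip in N (left out, the last holds). Time passes only in rows, so rows that do not move let the fingers close, or fill a call up. It gives the time, the measured TCP pose, the force, the opening and the grip force at its end, in the units of the state.
- read_state(): the state, without advancing time (a new reading comes with each control period).
- read_camera(name): name is "side" or "top" or "wrist"; returns a dict with "frame" (384x512x3 uint8, red, green, blue), "z_map" (384x512 float32, m along the optical axis (not along the pixel's ray), 0 where there is no reading), "fx", "fy", "cx", "cy" (pixels), "rvec" (rotation vector, rad) and "tvec" (3), from world to camera coordinates, as OpenCV has them. Camera axes: x right, y down, z forward; pixel columns grow to the right and rows downward; lengths in m; the calibration is good to about 2 mm. A picture is of the moment at which its call begins.
- close_job(): hands the job in; it is judged then, once.
The state is a dict: "t": time; "q": joint angles; "dq": joint speeds; "joint_torque": joint torques, N m; "tool_pos": TCP position; "orientation": TCP orientation; "force": force on the tool from outside, world axes, zero at the start; "wrist_torque": the same for the moment, N m; "opening": finger opening in m; "gripper_force": force on a finger pad.
Only numpy, scipy, OpenCV 4.12 (cv2) and the standard library are available. Lean on these libraries where they do the work, as an engineer would, in place of code of your own. Each camera call takes 0.05 s, during which the arm holds its last target. There are 200 camera calls.

TASK

Start the tube mixer, using only presses of the closed fingertips: first push the orange lock plunger on the mixer fully down, then press the rocker on the white switch box fully over to its green-dot side, and last press the green start key fully down for a moment and let it come up again. Do not press the red or blue key, do not lift or shove the switch box, and leave everything else standing where it is.

Things in the scene. Friction and masses are not known exactly. Their poses are not given: they have to be found in the camera images.
- lock_top (a point): Centre of the top face of the orange lock plunger (round cap, 28 mm diameter) on the front deck of the tube mixer; moves with the cap. Cap top 87 mm above the table when up, 75 mm when fully down. Behind it (mixer +x) the tube tray's edge, 82 mm high, is 40 mm from its centre and the tubes, to 148 mm, are 55 mm away.
- lock (a joint): Lock plunger travel in m: 0 up, 0.012 fully down (hard stop). No spring: it resists with about 4 N of friction and stays where it is left. It starts 0 to 3 mm down.
- mixer: The tube mixer, a cream box 180 x 200 mm with its deck 60 mm above the table and yellow-capped tubes at its rear, fixed to the table; origin at the centre of its underside, z up; its front (-x of its frame) faces roughly to the robot. The plunger is at (-0.055, 0.055) in its frame.
- rocker_on (a point): Point on the upper face of the rocker's on half (the half with the green dot), 20 mm from its pivot: where to press. Moves with the rocker: about 61 mm above the table when off, 53 mm when on.
- rocker_pivot (a point): Point on the rocker's pivot line, mid-width, 53 mm above the table. The horizontal direction from here to rocker_on points towards the on end. The rocker is grey in a black frame, 60 mm long, 34 mm wide.
- rocker (a joint): Rocker angle in rad: 0 off (on half raised, off half level), 0.4 fully on (on half level, off half raised; hard stop). No spring: about 0.06 N m of friction (3 to 4 N at rocker_on); it stays where it is left.
- switchbox: White switch box carrying the rocker, 120 x 66 mm, 45 mm tall without the rocker, 0.9 kg, standing loose on the table on rubber feet; origin at the centre of its underside; its +x points to the rocker's on end. It may stand left or right and turned any way.
- key_start_top (a point): Centre of the top of the green start key on the control pad (round, 28 mm diameter), 52 mm above the table when up. Moves with the key. The three keys stand in a row 47 mm apart, in any order.
- key_start (a joint): Green key travel in m: 0 up, 0.006 fully down; spring return, about 5 N fully down.
- key_stop_top (a point): Centre of the top of the red stop key, same size: not to be pressed.
- key_stop (a joint): Red key travel in m, as for the green key.
- key_speed_top (a point): Centre of the top of the blue speed key, same size: not to be pressed.
- key_speed (a joint): Blue key travel in m, as for the green key.
- pad: Grey control pad, fixed to the table, 90 x 160 mm, 30 mm tall, carrying the three keys (bodies of the keys reach to 52 mm); origin at the centre of its underside.
- bottle: white reagent bottle with blue cap, 60 mm diameter, 130 mm tall; loose bystander, origin at the centre of its underside.
- amber: small amber bottle with black cap, 46 mm diameter, 90 mm tall; loose bystander, origin at the centre of its underside.
- rack: blue tube rack with capped tubes, 50 x 120 mm, 113 mm tall over the tubes; loose bystander, origin at the centre of its underside.
- cup: white open cup, 64 mm across the rim, 60 mm tall; loose bystander, origin at the centre of its underside.
- jar: small white jar with red lid, 43 mm diameter, 42 mm tall; loose bystander, origin at the centre of its underside.
- marker: teal marker pen lying flat, 132 mm long, 14 mm thick; loose bystander, origin at the centre of its underside.

How it is judged:
By the outcome, as a careful person would: the job done as asked, in the order asked, and still so for the second after the job is handed in, with the robot touching nothing.
It also fails if it takes over 45 s, if anything falls off the work surface, if the arm or the gripper's body presses on something with over 40 N, if the wrist force passes 120 N, or if a joint passes its speed limit or range.

## Working session

There is one attempt and no reset: what is moved stays moved. The work goes in short steps, Python scripts to look and compute and a tool call to move; the robot and the scene stay as the last step left them, time stands still between calls to the robot, and variables do not carry over. Pictures are saved under pics/ and viewed, at most 10 in all, crops included, and the job is handed in when it is done.

Besides the shell and the picture viewer there is one more tool, called after "Call:" as name(argument=value, ...), one argument or row to a line, values as JSON. move_arm: Moves the arm, as the interface text tells. Its arguments: {"type":"object","properties":{"plan":{"type":"array","items":{"type":"array","items":{"type":"number"}}},"force":{"type":"number"}},"required":["plan"]}

```bash
mkdir -p pics
cat > h.py <<'E'
import numpy as np,cv2
from plant import *
def cam(n):
    c=read_camera(n);R=cv2.Rodrigues(np.array(c['rvec'],float))[0];t=np.array(c['tvec'],float).ravel()
    return c,R,t
def cloud(c,R,t):
    z=c['z_map'];v,u=np.mgrid[:384,:512]
    P=np.stack([(u-c['cx'])/c['fx']*z,(v-c['cy'])/c['fy']*z,z],-1)
    return (P-t)@R
def ray(c,R,t,u,v,h):
    d=np.array([(u-c['cx'])/c['fx'],(v-c['cy'])/c['fy'],1])@R;o=-t@R
    return o+d*(h-o[2])/d[2]
def save(c,n,s=1.5): cv2.imwrite('pics/'+n,cv2.resize(c['frame'][...,::-1],None,fx=s,fy=s))
E
python3 - <<'E'
from h import *
s=read_state();print(s,tips_ahead)
for n in('top','side'):
    c,R,t=cam(n);save(c,n+'1.png');print(n,-t@R,R[2])
    np.savez(n+'.npz',P=cloud(c,R,t),f=c['frame'])
E
```

```text
{'t': 0.0, 'q': array([ 1.13360247e+00,  1.31129493e-01,  1.48930168e+00, -2.79865828e-07,
        1.52301642e+00, -8.54041427e-02]), 'dq': array([ 0.0010232 ,  0.00093093, -0.0013013 , -0.00063192,  0.00152554,
       -0.00122498]), 'joint_torque': array([-3.40517021e-03, -5.59809387e+01, -4.91775978e+01,  7.63591100e-02,
        3.47837352e-02, -1.63655895e-04]), 'tool_pos': array([0.20646155, 0.56269002, 0.19469412]), 'orientation': array([-5.49660922e-01, -3.09264618e+00,  2.81450074e-03]), 'force': array([-0.60713037,  0.12199928, -0.44373669]), 'wrist_torque': array([ 0.03230816, -0.02286513, -0.02712524]), 'gripper_force': 0.0, 'opening': 0.09308576026704016} 0.011
top [ 0.46545607 -0.01876402  1.10304037] [ 0.11358315  0.02666198 -0.99317068]
side [0.47217624 0.846832   0.670561  ] [ 0.11064285 -0.82434023 -0.55517686]
```

View pics/top1.png

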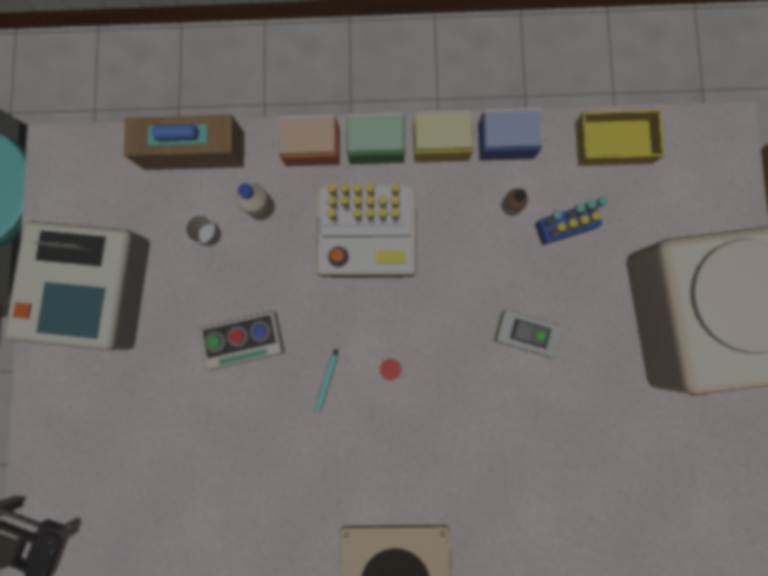

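View pics/side1.png

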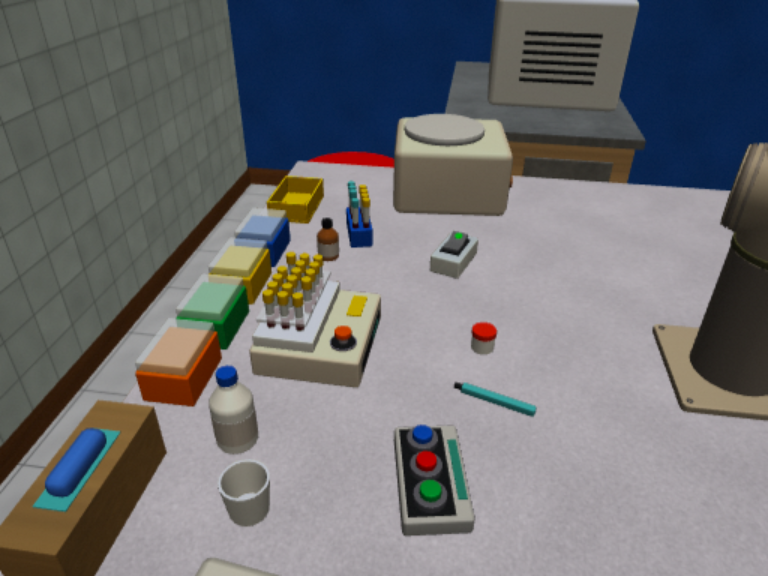

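Top view (1.5x scale): the plunger is at (338,256), the green, red and blue keys at (214,342), (237,337), (260,331), and the switch box at (528,334) with its green dot at (541,336). The side view agrees. Next I measure these by colour mask.

```bash
cat > m.py <<'E'
from h import *
def blob(hsv,box,lo,hi):
    u0,v0,u1,v1=[int(b/1.5) for b in box];m=np.zeros(hsv.shape[:2],np.uint8)
    m[v0:v1,u0:u1]=cv2.inRange(hsv,lo,hi)[v0:v1,u0:u1]
    n,l,st,ce=cv2.connectedComponentsWithStats(m);k=1+np.argmax(st[1:,4]);return l==k,ce[k],st[k,4]
B={'top':dict(lock=(325,240,355,272),green=(200,325,226,355),red=(226,322,249,350),blue=(249,318,274,346),dot=(530,325,552,345)),
'side':dict(lock=(325,320,362,352),green=(410,475,450,508),red=(408,448,445,475),blue=(405,422,440,447),dot=(450,230,466,241))}
C=dict(lock=((3,120,90),(20,255,255)),green=((45,90,40),(80,255,255)),red=((0,120,60),(8,255,255)),blue=((100,80,50),(130,255,255)),dot=((45,90,40),(80,255,255)))
H=dict(lock=.086,green=.052,red=.052,blue=.052,dot=.062)
if __name__=='__main__':
  for n in('top','side'):
    c,R,t=cam(n);P=cloud(c,R,t);hsv=cv2.cvtColor(c['frame'],cv2.COLOR_RGB2HSV)
    for k in B[n]:
        try:
            m,ce,a=blob(hsv,B[n][k],*C[k]);q=P[m];q=q[np.isfinite(q).all(1)]
            top=q[q[:,2]>np.percentile(q[:,2],95)-.004]
            print(n,k,ce.round(1),a,'ray',ray(c,R,t,*ce,H[k]).round(4),'cloud med',np.median(q,0).round(4),'topface',((top.max(0)+top.min(0))/2).round(4))
        except Exception as e: print(n,k,e)
    # switch box & mixer outlines from cloud
    for nm,(x0,x1,y0,y1),(z0,z1) in (('box',(.3,.6,-.4,-.15),(.038,.049)),('rock',(.3,.6,-.4,-.15),(.0495,.08)),('deck',(.45,.75,-.05,.25),(.055,.066)),('padtop',(.3,.55,.15,.45),(.024,.036))):
        m=(P[...,0]>x0)&(P[...,0]<x1)&(P[...,1]>y0)&(P[...,1]<y1)&(P[...,2]>z0)&(P[...,2]<z1)
        q=P[m]
        if len(q)>20: r=cv2.minAreaRect(q[:,:2].astype(np.float32)*1000);print(n,nm,len(q),np.round(r[0],1),np.round(r[1],1),round(r[2],1),'zmed',np.median(q[:,2]).round(4))
E
python3 m.py
```

```text
top lock [224.5 169.8] 61 ray [0.6451 0.098  0.086 ] cloud med [0.6445 0.0968 0.0855] topface [0.561  0.0463 0.5938]
top green [142.  227.3] 47 ray [0.482  0.3526 0.052 ] cloud med [0.4828 0.3524 0.0522] topface [0.48   0.3526 0.0539]
top red [157.1 223.7] 54 ray [0.492  0.3069 0.052 ] cloud med [0.4912 0.3071 0.0517] topface [0.4925 0.307  0.0539]
top blue [172.2 220.2] 63 ray [0.5013 0.2614 0.052 ] cloud med [0.5019 0.2619 0.0512] topface [0.5019 0.2617 0.0539]
top dot [360.1 223.3] 22 ray [ 0.4802 -0.296   0.062 ] cloud med [ 0.481  -0.2963  0.0599] topface [ 0.4796 -0.2961  0.0611]
top box 610 [ 485.  -280.3] [119.6  66.1] 72.5 zmed 0.0443
top rock 259 [ 483.9 -280. ] [67.5 38.6] 72.7 zmed 0.054
top deck 1542 [680.5 100.6] [299.6 136.7] 88.6 zmed 0.06
top padtop 1013 [483.7 305. ] [ 90.1 161.2] 11.6 zmed 0.0303
side lock [228.2 221.1] 90 ray [0.6461 0.1027 0.086 ] cloud med [0.6456 0.103  0.0863] topface [0.5659 0.4661 0.3776]
side green [286.6 326.7] 184 ray [0.4828 0.3577 0.052 ] cloud med [0.4829 0.3582 0.0521] topface [0.4834 0.3555 0.0528]
side red [283.8 306.8] 153 ray [0.4923 0.3116 0.052 ] cloud med [0.4924 0.3117 0.0522] topface [0.4883 0.5706 0.3605]
side blue [281.2 289.1] 148 ray [0.5019 0.2664 0.052 ] cloud med [0.5017 0.2664 0.0521] topface [0.4938 0.5478 0.3605]
side dot [305.4 156.6] 21 ray [ 0.48  -0.297  0.062] cloud med [ 0.4808 -0.2967  0.0615] topface [ 0.4797 -0.3003  0.0632]
side box 262 [ 486.1 -275.8] [120.5  66.7] 71.2 zmed 0.0453
side rock 164 [ 481.2 -273.9] [71.7 53.1] 79.1 zmed 0.0547
side deck 1505 [678.9  47.5] [195.9 136.6] 88.4 zmed 0.0611
side padtop 1931 [484.7 307. ] [ 90.2 160.7] 11.6 zmed 0.0309
```

Call:
move_arm(
  plan=[
    [0,0,-0.84,0,0,0,0],
    [0,0,-0.84,0,0,0,0],
    [0,0,-0.84,0,0,0,0],
    [0,0,-0.84,0,0,0,0],
    [0,0,0,-0.9,-1,0,0],
    [0,0,0,-0.9,-1,0,0],
    [0,0,0,-0.9,-1,0,0],
    [0,0,0,-0.9,-1,0,0],
    [0,0,0,-0.9,-1,0,0],
    [0,0,0,-0.9,-1,0,0],
  ],
  force=20,
)

```text
t: 1.2
tool_pos: [0.3424, 0.4121, 0.1956]
orientation: [0.0, -3.141, 0.0]
force: [0.4, 1.4, -0.3]
opening: 0.0175
gripper_force: 0.0
```

Call:
move_arm(
  plan=[
    [0,0,0,-0.9,-1,0,0],
    [0,0,0,-0.9,-1,0,0],
    [0,0,0,-0.9,-1,0,0],
    [0,0,0,-0.9,-1,0,0],
    [0,0,0,-0.9,-1,0,0],
    [0,0,0,-0.9,-1,0,0],
    [0,0,0,-0.9,-1,0,0],
    [0,0,0,-0.9,-1,0,0],
    [0,0,0,-0.9,-1,0,0],
    [0,0,0,-0.9,-1,0,0],
  ],
)

```text
t: 2.2
tool_pos: [0.5674, 0.1621, 0.1956]
orientation: [-0.0, -3.141, 0.0]
force: [0.1, 1.0, 0.3]
opening: 0.0004
gripper_force: 0.0
```

Call:
move_arm(
  plan=[
    [0,0,0,-0.77,-0.63,0,0],
    [0,0,0,-0.77,-0.63,0,0],
    [0,0,0,-0.77,-0.63,0,0],
    [0,0,0,-0.77,-0.63,0,0],
    [0,0,0,0,0,0.7,0],
    [0,0,0,0,0,0.7,0],
    [0,0,0,0,0,0.7,0],
    [0,0,0,0,0,0.7,0],
    [0,0,0,0,0,0.6,0],
    [0,0,0,0,0,0,0],
  ],
)

```text
t: 3.2
tool_pos: [0.6417, 0.1001, 0.1075]
orientation: [0.0, -3.137, 0.001]
force: [-0.5, 0.4, -1.1]
opening: 0.0006
gripper_force: 0.0
```

Run:
```python
from h import *
c,R,t=cam('side');f=c['frame'][150:300,150:320]
d,R,t=cam('wrist');w=d['frame']
a=cv2.resize(f,None,fx=2.3,fy=2.3);b=cv2.resize(w,(400,300));
o=np.zeros((max(a.shape[0],300),a.shape[1]+400,3),np.uint8);o[:a.shape[0],:a.shape[1]]=a;o[:300,a.shape[1]:]=b
cv2.imwrite('pics/l1.png',o[...,::-1])
```

```text
(no output)
```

View pics/l1.png

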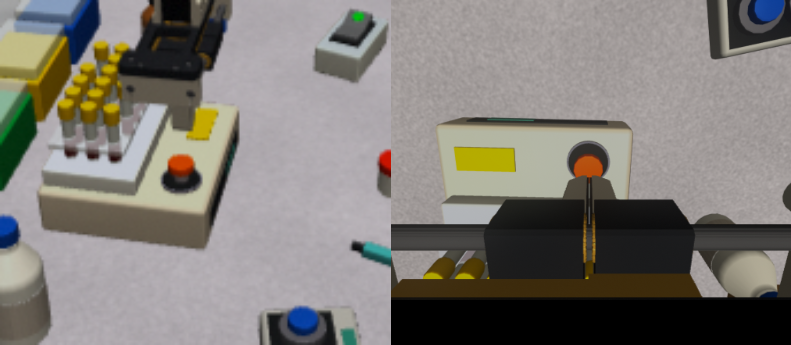

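The wrist view shows the tips laterally in line with the cap (588,165). In the side view the tips, at about (190,125) in the crop, look high or behind relative to the cap at (180,165). I'll check this numerically.

Run:
```python
from h import *
s=read_state();T=cv2.Rodrigues(s['orientation'])[0];tip=s['tool_pos']+T[:,2]*.011
print(s['tool_pos'],tip,T[:,2])
for n in('side','wrist','top'):
    c,R,t=cam(n)
    for X in(tip,np.array([.645,.099,.086])):
        p=R@X+t;u=c['fx']*p[0]/p[2]+c['cx'];v=c['fy']*p[1]/p[2]+c['cy'];print(n,u.round(1),v.round(1),p[2].round(3),c['z_map'][int(v)-6:int(v)+7:3,int(u)].round(3),c['fx'])
    P=cloud(c,R,t)
    h=cv2.cvtColor(c['frame'],cv2.COLOR_RGB2HSV)
    m=cv2.inRange(h,(3,150,120),(14,255,255))>0
    m&=(np.abs(P[...,:2]-[.645,.099]).max(-1)<.03)&(P[...,2]>.07)&(P[...,2]<.1)
    q=P[m];print('cap',len(q),q.min(0) if len(q) else 0,q.max(0) if len(q) else 0,np.median(q,0))
    if n=='side':
        m=(np.abs(P[...,:2]-tip[:2]).max(-1)<.06)&(P[...,2]>.093)&(P[...,2]<.13)
        q=P[m];print('tips?',len(q),q.min(0),q.max(0),np.median(q,0))
```

```text
[0.64359545 0.1002866  0.11068682] [0.64358875 0.10028599 0.09968682] [-6.09369432e-04 -5.53458221e-05 -9.99999813e-01]
side 229.3 215.9 0.951 [1.04  1.031 1.017 0.967 0.953] 402.1786837794184
side 229.0 220.2 0.96 [1.024 0.971 0.96  0.948 0.954] 402.1786837794184
cap 72 [0.6337828  0.08637958 0.08175283] [0.65997949 0.11369288 0.08907963] [0.64584474 0.10124558 0.08665351]
tips? 54 [0.6987412  0.04243947 0.10215275] [0.70347351 0.1194888  0.11156245] [0.70069523 0.08129147 0.10859664]
wrist 252.3 219.0 0.215 [0.228 0.228 0.229 0.23  0.229] 312.5256050029261
wrist 250.5 214.2 0.228 [0.226 0.226 0.228 0.229 0.23 ] 312.5256050029261
cap 909 [0.63101493 0.08684407 0.08400064] [0.65459201 0.11329324 0.08851093] [0.64290821 0.10006861 0.08626118]
top 223.2 169.5 1.02 [0.538 0.535 0.536 0.534 0.532] 350.8783400740978
top 224.2 169.8 1.034 [0.537 0.536 0.534 0.534 0.533] 350.8783400740978
cap 0 0 0 [nan nan nan]
  return _methods._mean(a, axis=axis, dtype=dtype,
  ret = um.true_divide(
```

Run:
```python
from h import *
s=read_state();print(s['t'],s['tool_pos'],s['opening'])
c,R,t=cam('side');P=cloud(c,R,t)
for v in range(190,226,2): print(v,[tuple((P[v,u]*1000).round().astype(int).tolist()) for u in (228,232,236)])
d,Rw,tw=cam('wrist')
print('wristcam',-tw@Rw,Rw[2])
Q=cloud(d,Rw,tw)
for v in range(205,300,6): print(v,(Q[v,252]*1000).round(),(Q[v,247]*1000).round())
a=cv2.resize(c['frame'][150:250,160:300],None,fx=2.8,fy=2.8);b=cv2.resize(d['frame'][150:300,180:320],None,fx=2.8,fy=2.8)
a=cv2.copyMakeBorder(a,0,b.shape[0]-a.shape[0],0,0,0);cv2.imwrite('pics/l2.png',np.hstack([a,b])[...,::-1])
```

```text
3.45 [0.64470296 0.10041153 0.11227599] 0.0003806396697913587
190 [(625, 186, 230), (617, 184, 229), (610, 179, 227)]
192 [(626, 182, 222), (616, 187, 227), (610, 180, 223)]
194 [(641, 116, 173), (636, 96, 160), (657, -50, 62)]
196 [(641, 116, 167), (636, 97, 155), (656, -43, 60)]
198 [(642, 115, 161), (636, 99, 151), (653, -29, 63)]
200 [(472, 847, 671), (637, 96, 143), (652, -21, 62)]
202 [(642, 116, 150), (637, 98, 139), (650, -11, 63)]
204 [(643, 110, 141), (659, -4, 60), (648, -2, 63)]
206 [(472, 847, 671), (656, 9, 63), (646, 5, 62)]
208 [(665, 16, 61), (655, 18, 63), (644, 17, 64)]
210 [(664, 25, 61), (653, 26, 63), (643, 23, 62)]
212 [(662, 34, 61), (651, 34, 62), (642, 29, 60)]
214 [(660, 41, 60), (650, 42, 62), (640, 39, 61)]
216 [(658, 50, 60), (648, 49, 61), (638, 50, 63)]
218 [(649, 92, 86), (639, 91, 87), (637, 55, 60)]
220 [(647, 100, 87), (637, 100, 88), (636, 60, 58)]
222 [(646, 106, 86), (636, 106, 87), (634, 72, 61)]
224 [(645, 112, 84), (636, 106, 81), (631, 85, 65)]
wristcam [0.56729022 0.10079724 0.30173247] [ 0.27273282  0.00118939 -0.96208908]
205 [638. 100.  88.] [639.  96.  86.]
211 [643. 100.  86.] [643.  96.  86.]
217 [648. 100.  86.] [648.  96.  85.]
223 [652. 100.  87.] [652.  96.  87.]
229 [635. 100. 138.] [634.  98. 143.]
235 [635. 100. 147.] [634.  98. 150.]
241 [634. 100. 157.] [634.  98. 158.]
247 [635. 100. 162.] [634.  98. 165.]
253 [635. 100. 169.] [634.  98. 171.]
259 [635. 100. 174.] [607.  99. 226.]
265 [635. 100. 180.] [609.  99. 227.]
271 [635. 100. 186.] [611.  99. 227.]
277 [635. 100. 190.] [608.  99. 234.]
283 [635. 100. 195.] [609.  99. 236.]
289 [612. 101. 234.] [609.  99. 238.]
295 [612. 101. 235.] [610.  99. 238.]
```

View pics/l2.png

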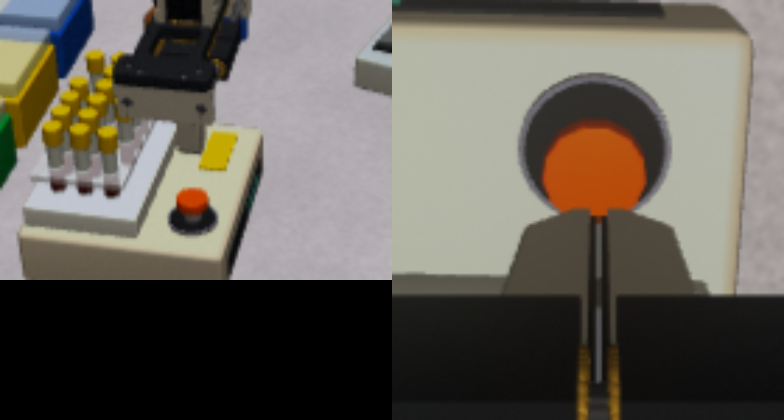

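Both views put the fingertips at z≈0.137, about 35 mm above what the state implies. I'll descend cautiously, watching force and image.

Call:
move_arm(
  plan=[
    [0,0,0,0,0,0.1,0],
    [0,0,0,0,0,0.1,0],
    [0,0,0,0,0,0.1,0],
    [0,0,0,0,0,0.1,0],
    [0,0,0,0,0,0.1,0],
    [0,0,0,0,0,0.1,0],
    [0,0,0,0,0,0.1,0],
    [0,0,0,0,0,0.1,0],
    [0,0,0,0,0,0,0],
    [0,0,0,0,0,0,0],
  ],
)

```text
t: 4.55
tool_pos: [0.6437, 0.1003, 0.0907]
orientation: [0.0, -3.141, 0.0]
force: [-0.4, 0.3, -0.1]
opening: 0.0004
gripper_force: 0.0
```

```bash
cat > tip.py <<'E'
from h import *
import plant
def tips():
    s=read_state();print(round(s['t'],2),'tcp',s['tool_pos'].round(4),'F',s['force'].round(1),'q',s['q'].round(4),'tips_ahead',plant.tips_ahead)
    d,R,t=cam('wrist');Q=cloud(d,R,t)
    T=cv2.Rodrigues(s['orientation'])[0];L=(Q-s['tool_pos'])@T   # tool-frame cloud
    m=(d['z_map']>0)&(np.abs(L[...,1])<.018)&(np.abs(L[...,0])<.016)&(L[...,2]<.03)&(L[...,2]>-.06)
    z=L[m];print('tool-frame near cloud n',len(z),'z pct',np.percentile(z[:,2],[50,90,97,99]).round(4) if len(z) else 0,'world z min',Q[m][:,2].min() if len(z) else 0)
    return d,Q,s
if __name__=='__main__': tips()
E
python3 tip.py
python3 - <<'E'
from h import *
c,R,t=cam('side');P=cloud(c,R,t)
m=(np.abs(P[...,0]-.645)<.03)&(np.abs(P[...,1]-.1)<.025)&(P[...,2]>.075)&(P[...,2]<.2)
z=np.sort(P[m][:,2]*1000);print(np.histogram(z,bins=range(75,200,5)))
E
```

```text
4.55 tcp [0.6437 0.1003 0.0907] F [-0.4  0.3 -0.1] q [ 0.0759  0.3345  1.4466 -0.      1.3607 -1.495 ] tips_ahead 0.011
tool-frame near cloud n 3394 z pct [-0.0244  0.0263  0.027   0.0278] world z min 0.06067637197116904
(array([10, 21, 65,  0,  0,  0,  0,  1,  3, 13, 16, 17, 14, 15, 12,  0,  0,
        0,  0,  0,  0,  0,  0,  0]), array([ 75,  80,  85,  90,  95, 100, 105, 110, 115, 120, 125, 130, 135,
       140, 145, 150, 155, 160, 165, 170, 175, 180, 185, 190, 195]))
```

Still no contact at TCP z 0.091, so the tips really are about 25 mm behind the TCP in z. I'll go on down by vision and force.

Call:
move_arm(
  plan=[
    [0,0,0,0,0,0.1,0],
    [0,0,0,0,0,0.1,0],
    [0,0,0,0,0,0.1,0],
    [0,0,0,0,0,0.1,0],
    [0,0,0,0,0,0.1,0],
    [0,0,0,0,0,0.1,0],
    [0,0,0,0,0,0.1,0],
    [0,0,0,0,0,0.1,0],
    [0,0,0,0,0,0,0],
    [0,0,0,0,0,0,0],
  ],
)

```text
t: 5.65
tool_pos: [0.6437, 0.1003, 0.0707]
orientation: [0.0, -3.141, 0.0]
force: [-0.1, 0.3, 0.2]
opening: 0.0006
gripper_force: 0.0
```

```bash
python3 tip.py
python3 - <<'E'
from h import *
c,R,t=cam('side');P=cloud(c,R,t)
m=(np.abs(P[...,0]-.645)<.03)&(np.abs(P[...,1]-.1)<.025)&(P[...,2]>.075)&(P[...,2]<.2)
z=np.sort(P[m][:,2]*1000);print(np.histogram(z,bins=range(75,200,5)))
a=cv2.resize(c['frame'][130:250,160:300],None,fx=4,fy=4);cv2.imwrite('pics/l3.png',a[...,::-1])
E
```

```text
5.65 tcp [0.6437 0.1003 0.0707] F [-0.1  0.3  0.2] q [ 0.0759  0.3524  1.4624  0.      1.3269 -1.495 ] tips_ahead 0.011
tool-frame near cloud n 3142 z pct [-0.0299  0.0064  0.0071  0.0093] world z min 0.058494110660636436
(array([10, 26, 47,  0,  8,  5, 19, 17, 12, 15,  5,  0,  0,  0,  0,  0,  0,
        0,  0,  0,  0,  0,  0,  0]), array([ 75,  80,  85,  90,  95, 100, 105, 110, 115, 120, 125, 130, 135,
       140, 145, 150, 155, 160, 165, 170, 175, 180, 185, 190, 195]))
```

View pics/l3.png

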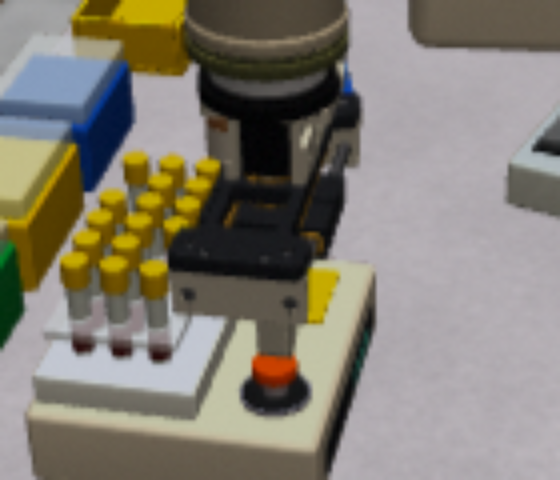

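Tips are about 9 mm above the cap, aligned at (275,355). Before going lower I'll check the gap between gripper body and tubes.

Run:
```python
from h import *
for n in('side','top'):
    c,R,t=cam(n);P=cloud(c,R,t);h=cv2.cvtColor(c['frame'],cv2.COLOR_RGB2HSV)
    y=(h[...,1]>150)&(np.abs(h[...,0].astype(int)-25)<6)
    r=(P[...,0]>.55)&(P[...,0]<.85)&(P[...,1]>-.05)&(P[...,1]<.25)
    q=P[r&y&(P[...,2]>.125)&(P[...,2]<.16)];print(n,'tubes',len(q),np.percentile(q,[2,98],0).round(3).tolist() if len(q) else'')
    for z0 in range(90,210,10):
        q=P[r&~y&(P[...,0]<.70)&(P[...,2]>z0/1e3)&(P[...,2]<z0/1e3+.01)]
        if len(q)>5: print(n,z0,len(q),np.percentile(q[:,:2],[2,98],0).round(3).tolist())
```

```text
side tubes 708 [[0.708, -0.019, 0.132], [0.768, 0.11, 0.151]]
side 100 29 [[0.635, 0.093], [0.7, 0.116]]
side 110 32 [[0.635, 0.101], [0.653, 0.116]]
side 120 20 [[0.636, 0.113], [0.653, 0.116]]
side 170 14 [[0.613, 0.02], [0.671, 0.185]]
side 180 156 [[0.609, 0.02], [0.677, 0.187]]
side 190 212 [[0.609, 0.019], [0.677, 0.187]]
side 200 326 [[0.609, 0.021], [0.678, 0.193]]
top tubes 0 
top 100 28 [[0.696, -0.037], [0.7, 0.045]]
top 110 8 [[0.696, -0.028], [0.699, 0.055]]
top 180 10 [[0.608, 0.015], [0.611, 0.182]]
top 190 86 [[0.608, 0.034], [0.619, 0.172]]
top 200 60 [[0.608, 0.008], [0.617, 0.171]]
```

Clear: the body's maximum x is 0.678, and it stays above the tubes. Pressing.

Call:
move_arm(
  plan=[
    [0,0,0,0,0,0.1,0],
    [0,0,0,0,0,0.1,0],
    [0,0,0,0,0,0.1,0],
    [0,0,0,0,0,0.1,0],
    [0,0,0,0,0,0.1,0],
    [0,0,0,0,0,0.1,0],
    [0,0,0,0,0,0.1,0],
    [0,0,0,0,0,0,0],
    [0,0,0,0,0,0,0],
    [0,0,0,0,0,0,0],
  ],
)

```text
t: 6.85
tool_pos: [0.6437, 0.1003, 0.0529]
orientation: [0.0, -3.141, 0.0]
force: [0.8, -0.7, -0.3]
opening: 0.0007
gripper_force: 0.0
```

Call:
move_arm(
  plan=[
    [0,0,0,0,0,0.04,0],
    [0,0,0,0,0,0.04,0],
    [0,0,0,0,0,0.04,0],
    [0,0,0,0,0,0.04,0],
    [0,0,0,0,0,0.04,0],
    [0,0,0,0,0,0,0],
    [0,0,0,0,0,0,0],
    [0,0,0,0,0,0,0],
    [0,0,0,0,0,0,0],
    [0,0,0,0,0,0,0],
  ],
)

```text
t: 7.85
tool_pos: [0.6442, 0.1003, 0.052]
orientation: [-0.0, 3.14, -0.0]
force: [-13.9, -1.2, 24.0]
opening: 0.0005
gripper_force: 12.5
```

Run:
```python
from h import *
print(read_state()['force'],read_state()['tool_pos'])
c,R,t=cam('side');P=cloud(c,R,t)
h=cv2.cvtColor(c['frame'],cv2.COLOR_RGB2HSV);m=cv2.inRange(h,(3,150,120),(14,255,255))>0
m&=(np.abs(P[...,:2]-[.645,.099]).max(-1)<.03);q=P[m];print('cap',len(q),np.percentile(q,[5,50,95],0).round(4).tolist())
m=(np.abs(P[...,0]-.645)<.015)&(np.abs(P[...,1]-.11)<.02)&(P[...,2]>.06)&(P[...,2]<.12)
print(np.histogram(P[m][:,2]*1000,bins=range(60,122,3)))
```

```text
[-13.93166205  -1.22736932  23.96944884] [0.64416045 0.10032848 0.05201163]
cap 40 [[0.6355, 0.0997, 0.0697], [0.6455, 0.1078, 0.0749], [0.6573, 0.1128, 0.0773]]
(array([46, 37, 18, 16, 12, 20,  3,  3,  9,  6, 11, 10,  7,  8,  9,  2,  1,
        0,  0,  0]), array([ 60,  63,  66,  69,  72,  75,  78,  81,  84,  87,  90,  93,  96,
        99, 102, 105, 108, 111, 114, 117, 120]))
```

Call:
move_arm(
  plan=[
    [0,0,0,0,0,-0.9,0],
    [0,0,0,0,0,-0.9,0],
    [0,0,0,0,0,-0.9,0],
    [0,0,1,0,0,-0.9,0],
    [0,0,1,0,0,-0.9,0],
    [0,0,1,0,0,-0.9,0],
    [0,0,1,0,0,0,0],
    [0,0,1,0,0,0,0],
    [0,0,1,0,0,0,0],
    [0,0,1,0,0,0,0],
  ],
)

```text
t: 8.9
tool_pos: [0.6437, 0.1003, 0.1831]
orientation: [-1.132, -2.931, 0.0]
force: [-0.1, -0.2, -0.5]
opening: 0.0009
gripper_force: 0.0
```

Run:
```python
from h import *
print(read_state()['force'])
for n in('side','wrist'):
    c,R,t=cam(n);P=cloud(c,R,t)
    h=cv2.cvtColor(c['frame'],cv2.COLOR_RGB2HSV);m=cv2.inRange(h,(3,150,100),(14,255,255))>0
    m&=(np.abs(P[...,:2]-[.645,.099]).max(-1)<.03);q=P[m]
    if len(q):print(n,'cap',len(q),np.percentile(q,[5,50,95],0).round(4).tolist())
```

```text
[-0.10123948 -0.1688228  -0.48576342]
side cap 83 [[0.6359, 0.0902, 0.0696], [0.6456, 0.1034, 0.0755], [0.6571, 0.1127, 0.0778]]
wrist cap 590 [[0.6331, 0.0894, 0.074], [0.6439, 0.1004, 0.0755], [0.6554, 0.1113, 0.0766]]
```

Call:
move_arm(
  plan=[
    [0,0,1,0,0,0,0],
    [0,0,1,0,0,0,0],
    [0,0,1,0,0,0,0],
    [0,0,1,0,0,0,0],
    [0,0,1,0,0,0,0],
    [0,0,1,0,0,0,0],
    [0,0,1,0,0,0,0],
    [0,0,1,0,0,0,0],
    [0,0,1,0,0,0,0],
    [0,0,1,0,0,0,0],
  ],
)

```text
t: 10.0
tool_pos: [0.6437, 0.1003, 0.1831]
orientation: [-2.442, -1.976, 0.0]
force: [0.2, -0.4, -0.1]
opening: 0.0006
gripper_force: 0.0
```

The cap is fully down at 0.0755 m. Moving to the rocker.

Call:
move_arm(
  plan=[
    [0,0,0.92,0,0,0,0],
    [0,0,0,-1,-0.09,0,0],
    [0,0,0,-1,-0.09,0,0],
    [0,0,0,-1,-0.09,0,0],
    [0,0,0,-1,-0.09,0,0],
    [0,0,0,-1,-0.09,0,0],
    [0,0,0,-1,-0.09,0,0],
    [0,0,0,-1,-0.09,0,0],
    [0,0,0,-1,-0.09,0,0],
    [0,0,0,-1,-0.09,0,0],
  ],
)

```text
t: 11.0
tool_pos: [0.5563, -0.1091, 0.1832]
orientation: [2.53, 1.862, 0.0]
force: [0.1, -0.3, 0.5]
opening: 0.0003
gripper_force: 0.0
```

Call:
move_arm(
  plan=[
    [0,0,0,-1,-0.09,0,0],
    [0,0,0,-1,-0.09,0,0],
    [0,0,0,-1,-0.09,0,0],
    [0,0,0,-1,-0.09,0,0],
    [0,0,0,-0.8,-0.09,0,0],
    [0,0,0,-0.8,-0.09,0,0],
    [0,0,0,-0.8,-0.09,0,0],
    [0,0,0,-0.8,-0.09,0.5,0],
    [0,0,0,0,0,0.5,0],
    [0,0,0,0,0,0,0],
  ],
)

```text
t: 12.0
tool_pos: [0.4841, -0.2736, 0.1558]
orientation: [-2.53, -1.856, 0.001]
force: [0.0, -0.2, -0.3]
opening: 0.0003
gripper_force: 0.0
```

Run:
```python
from h import *
s=read_state();T=cv2.Rodrigues(s['orientation'])[0];print(s['tool_pos'],T[:,:2].T.round(3).tolist(),s['q'])
for n in('wrist','side'):
    c,R,t=cam(n);P=cloud(c,R,t);h=cv2.cvtColor(c['frame'],cv2.COLOR_RGB2HSV)
    r=(np.abs(P[...,:2]-[.485,-.28]).max(-1)<.09)
    q=P[r&(P[...,2]>.038)&(P[...,2]<.048)];print(n,'box',cv2.minAreaRect(q[:,:2].astype(np.float32)*1000))
    q=P[r&(P[...,2]>.0495)&(P[...,2]<.075)];print(n,'rock',len(q),cv2.minAreaRect(q[:,:2].astype(np.float32)*1000))
    m=r&(P[...,2]<.08)&(cv2.inRange(h,(45,90,40),(80,255,255))>0);q=P[m];print('dot',len(q),np.median(q,0).round(4))
    if n=='wrist':save(c,'r1.png')
```

```text
[ 0.48411008 -0.27359362  0.15577186] [[0.3, 0.954, 0.001], [0.954, -0.3, -0.004]] [-6.06859837e-01  3.79607866e-02  1.65911736e+00  3.57366922e-04
  1.44837673e+00 -3.02130500e-01]
wrist box ((483.5468444824219, -277.942626953125), (117.24908447265625, 66.1948013305664), 72.11324310302734)
wrist rock 2313 ((483.4210510253906, -278.37542724609375), (72.49079895019531, 40.128265380859375), 71.68920135498047)
dot 231 [ 0.4778 -0.2953  0.0617]
side box ((485.9757080078125, -276.8153381347656), (120.3293685913086, 66.48064422607422), 72.68311309814453)
side rock 156 ((485.2458801269531, -274.32928466796875), (66.65961456298828, 39.52660369873047), 69.60308837890625)
dot 21 [ 0.4808 -0.2986  0.0617]
```

View pics/r1.png

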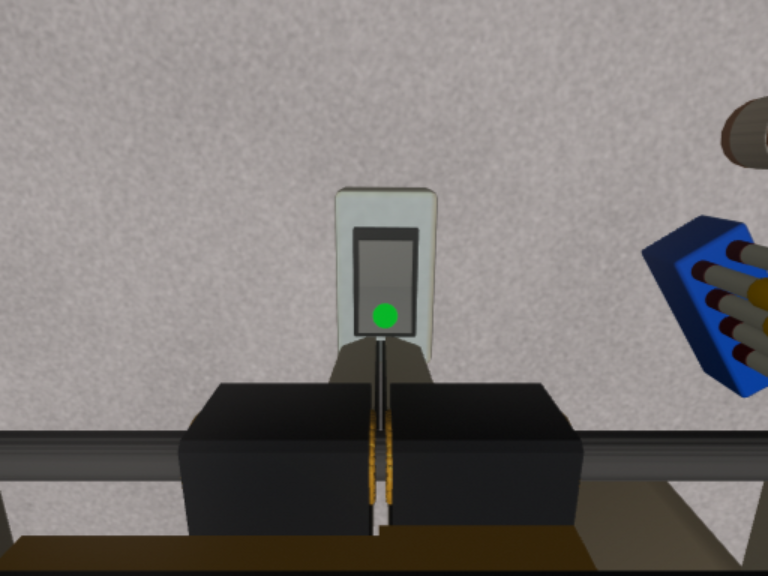

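The wrist view shows the dot at (385,315) and the tips at (380,340), in line along the rocker. I'll shift about 26 mm outward and descend to about 20 mm above.

Call:
move_arm(
  plan=[
    [0,0,0,-0.5,0.04,0,0],
    [0,0,0,-0.52,0.03,0,0],
    [0,0,0,0,0,0.6,0],
    [0,0,0,0,0,0.6,0],
    [0,0,0,0,0,0.6,0],
    [0,0,0,0,0,0.6,0],
    [0,0,0,0,0,0.5,0],
    [0,0,0,0,0,0.4,0],
    [0,0,0,0,0,0,0],
    [0,0,0,0,0,0,0],
  ],
)

```text
t: 13.1
tool_pos: [0.4795, -0.2992, 0.0758]
orientation: [-2.534, -1.857, -0.0]
force: [-0.6, -0.6, -0.1]
opening: 0.0002
gripper_force: 0.0
```

```bash
cat > chk.py <<'E'
from h import *
import sys
s=read_state();print(s['tool_pos'].round(4),s['force'].round(1))
c,R,t=cam('side');P=cloud(c,R,t)
x,y,w=s['tool_pos'][0],s['tool_pos'][1],.025
for z0 in range(40,130,5):
    q=P[(np.abs(P[...,0]-x)<w)&(np.abs(P[...,1]-y)<w)&(P[...,2]>=z0/1e3)&(P[...,2]<z0/1e3+.005)]
    if len(q): print(z0,len(q),np.percentile(q[:,:2],[5,95],0).round(3).tolist())
p=R@s['tool_pos']+t;u=int(c['fx']*p[0]/p[2]+c['cx']);v=int(c['fy']*p[1]/p[2]+c['cy'])
a=c['frame'][max(v-60,0):v+40,max(u-60,0):u+60];d,_,_=cam('wrist')
a=cv2.resize(a,None,fx=3.3,fy=3.3);b=cv2.resize(d['frame'],(400,300));h=max(a.shape[0],300)
cv2.imwrite('pics/'+sys.argv[1],np.hstack([cv2.copyMakeBorder(i,0,h-i.shape[0],0,0,0) for i in(a,b)])[...,::-1])
E
python3 chk.py r2.png
```

```text
[ 0.4795 -0.2992  0.0758] [-0.6 -0.6 -0.1]
40 4 [[0.455, -0.309], [0.497, -0.285]]
45 21 [[0.455, -0.321], [0.502, -0.279]]
50 21 [[0.464, -0.297], [0.499, -0.276]]
55 37 [[0.467, -0.3], [0.496, -0.278]]
60 31 [[0.465, -0.307], [0.493, -0.29]]
65 3 [[0.463, -0.307], [0.481, -0.298]]
95 2 [[0.478, -0.298], [0.487, -0.297]]
100 6 [[0.476, -0.297], [0.49, -0.289]]
105 11 [[0.473, -0.298], [0.494, -0.287]]
110 16 [[0.468, -0.298], [0.494, -0.288]]
115 13 [[0.464, -0.301], [0.493, -0.288]]
120 17 [[0.467, -0.297], [0.493, -0.286]]
125 14 [[0.465, -0.298], [0.495, -0.288]]
```

View pics/r2.png

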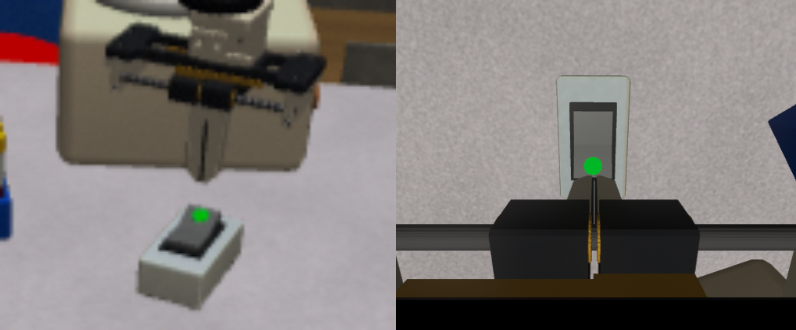

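Tips are centred on the on half, about 35 mm above it. Descending into the press.

Call:
move_arm(
  plan=[
    [0,0,0,0,0,0.3,0],
    [0,0,0,0,0,0.3,0],
    [0,0,0,0,0,0.2,0],
    [0,0,0,0,0,0.2,0],
    [0,0,0,0,0,0.15,0],
    [0,0,0,0,0,0.15,0],
    [0,0,0,0,0,0.15,0],
    [0,0,0,0,0,0.15,0],
    [0,0,0,0,0,0.1,0],
    [0,0,0,0,0,0,0],
  ],
)

```text
t: 14.2
tool_pos: [0.4796, -0.2994, 0.0331]
orientation: [2.534, 1.857, 0.001]
force: [-0.0, -0.4, 1.5]
opening: 0.0005
gripper_force: 0.7
```

Call:
move_arm(
  plan=[
    [0,0,0,0,0,0.05,0],
    [0,0,0,0,0,0.05,0],
    [0,0,0,0,0,0.04,0],
    [0,0,0,0,0,0,0],
    [0,0,0,0,0,0,0],
    [0,0,0,0,0,0,0],
    [0,0,0,0,0,0,0],
    [0,0,0,0,0,0,0],
    [0,0,0,0,0,0,0],
    [0,0,0,0,0,0,0],
  ],
)

```text
t: 15.2
tool_pos: [0.4796, -0.2995, 0.0303]
orientation: [2.533, 1.857, 0.0]
force: [-2.8, -0.8, 6.5]
opening: 0.0006
gripper_force: 3.3
```

Call:
move_arm(
  plan=[
    [0,0,0,0,0,0.03,0],
    [0,0,0,0,0,0.03,0],
    [0,0,0,0,0,0.02,0],
    [0,0,0,0,0,0,0],
    [0,0,0,0,0,0,0],
    [0,0,0,0,0,0,0],
    [0,0,0,0,0,0,0],
    [0,0,0,0,0,0,0],
    [0,0,0,0,0,0,0],
    [0,0,0,0,0,0,0],
  ],
)

```text
t: 16.2
tool_pos: [0.4797, -0.2995, 0.03]
orientation: [2.533, 1.857, 0.0]
force: [-9.0, 3.7, 21.6]
opening: 0.0009
gripper_force: 10.6
```

Call:
move_arm(
  plan=[
    [0,0,0,0,0,-0.6,0],
    [0,0,0,0,0,-0.9,0],
    [0,0,0,0,0,-0.9,0],
    [0,0,0,0,0,-0.9,0],
    [0,0,0,0,0,-0.9,0],
    [0,0,0,0,0,-0.9,0],
    [0,0,0,0,0,-0.9,0],
    [0,0,0,1,-0.3,0,0],
    [0,0,0,1,-0.3,0,0],
    [0,0,0,1,-0.3,0,0],
  ],
)

```text
t: 17.2
tool_pos: [0.4803, -0.2197, 0.1777]
orientation: [-2.533, -1.856, -0.001]
force: [0.2, 0.6, -0.1]
opening: 0.0007
gripper_force: 0.0
```

Run:
```python
from h import *
print(read_state()['tool_pos'])
ax=np.array([-.3,-.954])
for n in('side','wrist','top'):
    c,R,t=cam(n);P=cloud(c,R,t);a=(P[...,:2]-[.4845,-.279])@ax;b=(P[...,:2]-[.4845,-.279])@np.array([.954,-.3])
    for x0,x1 in((-.026,-.016),(-.016,-.008),(.008,.016),(.016,.026)):
        q=P[(a>x0)&(a<x1)&(abs(b)<.012)&(P[...,2]<.09)]
        if len(q):print(n,x0,len(q),np.median(q[:,2]).round(4))
    q=P[(abs(a)<.09)&(abs(b)<.06)&(P[...,2]>.036)&(P[...,2]<.0485)]
    if len(q)>9:print(cv2.minAreaRect(q[:,:2].astype(np.float32)*1000))
```

```text
[ 0.48031564 -0.21967351  0.17768667]
side -0.026 20 0.0496
side -0.016 9 0.0495
side 0.008 8 0.055
side 0.016 13 0.0541
((485.6919860839844, -277.6476135253906), (121.56707000732422, 66.10646057128906), 72.29307556152344)
wrist -0.026 184 0.0628
wrist -0.016 128 0.0588
wrist 0.008 18 0.0538
wrist 0.016 1 0.0533
((487.6336364746094, -265.3342590332031), (91.84222412109375, 66.1240234375), 72.00497436523438)
((500.3572082519531, -232.56617736816406), (18.876394271850586, 64.79108428955078), 71.56656646728516)
```

The rocker is fully on (on half 53 mm and level, off half raised) and the box hasn't moved. On to the green key.

Call:
move_arm(
  plan=[
    [0,0,0,1,-0.31,0,0],
    [0,0,0,1,-0.31,0,0],
    [0,0,0,1,-0.31,0,0],
    [0,0,0,1,-0.31,0,0],
    [0,0,0,1,-0.31,0,0],
    [0,0,0,1,-0.31,0,0],
    [0,0,0,1,-0.31,0,0],
    [0,0,0,1,-0.31,0,0],
    [0,0,0,1,-0.31,0,0],
    [0,0,0,1,-0.31,0,0],
  ],
)

```text
t: 18.35
tool_pos: [0.482, 0.0411, 0.1777]
orientation: [-2.534, -1.856, 0.0]
force: [0.2, -1.0, 0.3]
opening: 0.0003
gripper_force: 0.0
```

Call:
move_arm(
  plan=[
    [0,0,0,1,-0.31,0,0],
    [0,0,0,1,-0.31,0,0],
    [0,0,0,1,-0.31,0,0],
    [0,0,0,1,-0.31,0,0],
    [0,0,0,1,-0.31,0,0],
    [0,0,0,1,-0.31,0,0],
    [0,0,0,1,-0.31,0,0],
    [0,0,0,1,-0.31,0,0],
    [0,0,0,1,-0.31,0,0],
    [0,0,0,1,-0.31,0,0],
  ],
)

```text
t: 19.35
tool_pos: [0.4837, 0.303, 0.1774]
orientation: [2.534, 1.857, -0.001]
force: [0.8, 0.5, 0.1]
opening: 0.0004
gripper_force: 0.0
```

Call:
move_arm(
  plan=[
    [0,0,0,1,-0.31,0,0],
    [0,0,0,0.9,-0.31,0,0],
    [0,0,0,0,0,0.5,0],
    [0,0,0,0,0,0.5,0],
    [0,0,0,0,0,0.5,0],
    [0,0,0,0,0,0.5,0],
    [0,0,0,0,0,0.5,0],
    [0,0,0,0,0,0.5,0],
    [0,0,0,0,0,0,0],
    [0,0,0,0,0,0,0],
  ],
)

```text
t: 20.35
tool_pos: [0.4825, 0.3523, 0.1025]
orientation: [-2.534, -1.857, 0.001]
force: [-0.6, -0.5, 0.7]
opening: 0.0007
gripper_force: 0.0
```

```bash
python3 chk.py k1.png
python3 - <<'E'
from h import *
c,R,t=cam('wrist');P=cloud(c,R,t);h=cv2.cvtColor(c['frame'],cv2.COLOR_RGB2HSV)
m=(cv2.inRange(h,(45,90,40),(80,255,255))>0)&(np.abs(P[...,:2]-[.483,.3535]).max(-1)<.025)&(P[...,2]>.04)
q=P[m];print('green',len(q),np.percentile(q,[2,50,98],0).round(4).tolist())
E
```

```text
[0.4825 0.3523 0.1025] [-0.6 -0.5  0.7]
40 204 [[0.465, 0.329], [0.502, 0.374]]
45 25 [[0.473, 0.36], [0.495, 0.368]]
50 139 [[0.472, 0.344], [0.494, 0.366]]
55 2 [[0.482, 0.345], [0.483, 0.354]]
125 13 [[0.48, 0.357], [0.492, 0.362]]
green 932 [[0.4684, 0.344, 0.0457], [0.4808, 0.3563, 0.0524], [0.4929, 0.3684, 0.162]]
```

View pics/k1.png

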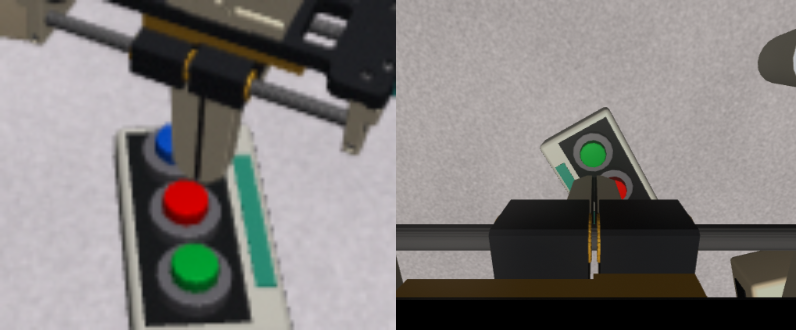

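The tips are above the green key, at (205,180) in the side crop with the key at (195,265), clear of red. I'll nudge 2 mm and descend.

Call:
move_arm(
  plan=[
    [0,0,0,0.08,0,0.4,0],
    [0,0,0,0,0,0.5,0],
    [0,0,0,0,0,0.5,0],
    [0,0,0,0,0,0.5,0],
    [0,0,0,0,0,0.4,0],
    [0,0,0,0,0,0.2,0],
    [0,0,0,0,0,0.2,0],
    [0,0,0,0,0,0,0],
    [0,0,0,0,0,0,0],
    [0,0,0,0,0,0,0],
  ],
)

```text
t: 21.5
tool_pos: [0.4838, 0.3547, 0.0359]
orientation: [2.534, 1.857, 0.002]
force: [0.4, 1.2, -0.0]
opening: 0.0007
gripper_force: 0.0
```

Call:
move_arm(
  plan=[
    [0,0,0,0,0,0.1,0],
    [0,0,0,0,0,0.1,0],
    [0,0,0,0,0,0.1,0],
    [0,0,0,0,0,0.06,0],
    [0,0,0,0,0,0.06,0],
    [0,0,0,0,0,0,0],
    [0,0,0,0,0,0,0],
    [0,0,0,0,0,0,0],
    [0,0,0,0,0,0,0],
    [0,0,0,0,0,0,0],
  ],
)

```text
t: 22.5
tool_pos: [0.4835, 0.3544, 0.0249]
orientation: [2.534, 1.857, 0.001]
force: [-0.1, -0.5, 3.5]
opening: 0.0005
gripper_force: 2.0
```

Call:
move_arm(
  plan=[
    [0,0,0,0,0,0.05,0],
    [0,0,0,0,0,0.05,0],
    [0,0,0,0,0,0.04,0],
    [0,0,0,0,0,0,0],
    [0,0,0,0,0,0,0],
    [0,0,0,0,0,0,0],
    [0,0,0,0,0,0,0],
    [0,0,0,0,0,0,0],
    [0,0,0,0,0,0,0],
    [0,0,0,0,0,0,0],
  ],
)

```text
t: 23.5
tool_pos: [0.4836, 0.3546, 0.0232]
orientation: [2.534, 1.857, 0.001]
force: [-6.9, -4.9, 19.0]
opening: 0.0001
gripper_force: 9.5
```

Hard stop reached at 19 N, so the key is fully down. Releasing and verifying.

Call:
move_arm(
  plan=[
    [0,0,0,0,0,-0.2,0],
    [0,0,0,0,0,-0.5,0],
    [0,0,0,0,0,-0.8,0],
    [0,0,0,0,0,-0.9,0],
    [0,0,0,0,0,-0.9,0],
    [0,0,0,0,0,-0.9,0],
    [0,0,0,0,0,-0.9,0],
    [0,0,0,0,0,-0.9,0],
    [0,0,0,0,0,0,0],
    [0,0,0,0,0,0,0],
  ],
)

```text
t: 24.5
tool_pos: [0.4833, 0.3544, 0.1712]
orientation: [2.534, 1.857, 0.0]
force: [-0.1, -0.5, 0.7]
opening: 0.0002
gripper_force: 0.0
```

```bash
python3 m.py | grep -E "side (lock|green|red|blue|dot|box)|top (lock|dot|box)"; python3 -c "
from h import *
c,R,t=cam('side');save(c,'end.png')"
```

```text
top lock [224.9 170.2] 66 ray [0.6439 0.0968 0.086 ] cloud med [0.6462 0.0978 0.0742] topface [0.6459 0.0978 0.0762]
top dot [360.2 223.8] 19 ray [ 0.4786 -0.296   0.062 ] cloud med [ 0.4783 -0.2979  0.0538] topface [ 0.4783 -0.2977  0.0536]
top box 621 [ 484.9 -279.8] [120.4  65.7] 72.2 zmed 0.0445
side lock [228.3 224.6] 89 ray [0.6431 0.1162 0.086 ] cloud med [0.6463 0.1025 0.0754] topface [0.6464 0.0983 0.0761]
side green [286.7 326.8] 183 ray [0.4828 0.3579 0.052 ] cloud med [0.4829 0.3581 0.052 ] topface [0.4825 0.3552 0.0527]
side red [283.8 306.9] 158 ray [0.4925 0.312  0.052 ] cloud med [0.4927 0.3123 0.0519] topface [0.493  0.308  0.0528]
side blue [281.2 289.1] 148 ray [0.5019 0.2666 0.052 ] cloud med [0.5017 0.2665 0.0516] topface [0.4937 0.5473 0.3605]
side dot attempt to get argmax of an empty sequence
```

View pics/end.png

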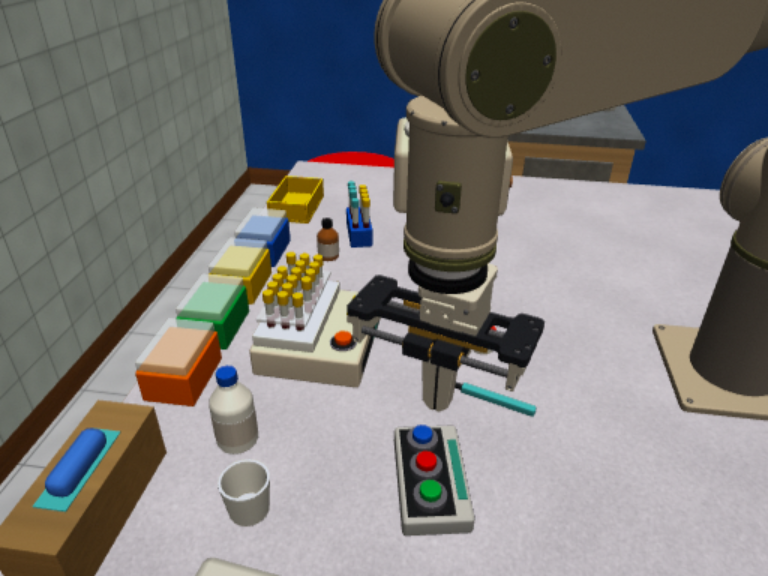

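The lock cap at (342,340) is down, the keys at (430,491), (427,461) and (422,433) are all up, and every bystander visible in this view is in place. Handing in.

```bash
python3 -c "
from plant import *
print(close_job())"
```

```text
the job is handed in; nothing more can be done
None
```

Job handed in at about 25 s: the lock plunger went fully down, then the rocker fully to its green-dot side, then the green key was pressed to its stop and came back up; the red and blue keys were never pressed and the switch box did not move.

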